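# Third hand: hold a new quartz movement against the back of a desk clock

### The arm

A 6-joint arm with a two-finger parallel gripper is mounted at the origin on the work surface. World frame = base frame: x ahead of the robot, y to its left, z up, the work surface at z = 0. Lengths are in m, angles in rad, forces in N, time in s.
With the tool pointing down it reaches from about 0.35 to 0.975 m from the base axis. Payload 4.9 kg.
Tool frame: the origin (TCP) lies at the very end of the fingers, on their centre line; the grasp point (between the pads) lies 19 mm behind it (manip.tcp_to_grasp is the distance from the TCP to the grasp point, in m); z points along the fingers, y is the direction in which the jaws open and shut (so a half turn about z gives the same grasp; the last joint's range is limited). The gripper opens to 85 mm and grips with 20 to 120 N. Pads are 22 mm wide; open, the fingers measure 114 mm over their backs; the gripper's body (76 mm by 85 mm) begins 54 mm behind the grasp point. The pads swing forward as they close: fully open they stand 13 mm farther back than shut.
Start: joints at [1.058, 0.053, 1.613, -0, 1.476, -0.119], TCP at [0.24, 0.577, 0.231] pointing down, gripper open.
Joint ranges: [-3.01, 3.01], [-1.01, 2.22], [0.06, 2.58], [-1.02, 4.17], [0.09, 2.62], [-3.14, 3.14]. Speed limits (rad/s): [2.57, 2.57, 3.14, 3.14, 3.14, 3.14].

### API

Orientations are given as a unit quaternion [w, x, y, z].
In Python, from plant import sensors, cams, job, finder, manip gives the robot as it stands.
- The arm moves only by the shell command python3 -m pendant 'ROWS'. ROWS is JSON, a list of rows, each an object of numbers: "wx", "wy", "wz": the turn, a rotation vector about the tool's x, y, z in degrees; "dx", "dy", "dz": the shift along the tool's x, y, z in m; "hand": the gripper's target within -1 to 1 (fully open at 1, half-way at 0, shut at -1). A call has 1 to 20 rows; each row is the pose to reach, as a shift and turn from the pose commanded when the call began, along the tool's axes at that moment; what a row does not reach only later rows make up. A row lasts 1/12 s, in which the tool goes at most 41.7 mm and 7.16 degrees, less where a joint would pass 70% of its speed; a pose out of reach is approached as far as the arm can. A call with a gripper value outside its range is refused whole. The fingers move at their own pace and stop on an object; the grip force is fixed at half the most. Time passes only in rows, so rows that repeat a pose let the fingers close. It gives the time, the measured TCP pose, the force and the opening at its end, in the units of the state.
- sensors.state(): the state, without advancing time (a new reading comes with each control period).
- cams.grab_frame(name): name is "side" or "top" or "wrist"; returns (picture, depth): 420x560x3 uint8, red, green, blue; 420x560 float32, m along the optical axis (not along the pixel's ray), 0 where there is no reading.
- cams.calibration(name): a dict with "fov_y" (degrees; the focal length in pixels is half the picture's height over the tangent of half this angle, whatever the lens; pixels are square), "cx", "cy" (the principal point, pixels), "k1" (the pictures are not rectified: a ray, as slopes to the right and down, at radius r is drawn at 1 + k1 r^2 times it, then the intrinsics apply), "pose" (4x4, takes a point from camera to world coordinates); the wrist camera has in their place "hand_eye" (4x4, takes a point from camera to tool coordinates, whose origin is the TCP and whose axes are the flange's). Camera axes: x right, y down, z forward; pixel columns grow to the right and rows downward; lengths in m; the calibration is good to about 2 mm. A picture is of the moment at which its call begins: read the wrist's pose just before it. calibration takes no time and is no camera call.
- job.job_done(): hands the job in, once; it reports no verdict.
Trained networks look in the newest picture that a camera, given by its name, has taken for a name from the list of things; names that differ only in an ending like _2 or _b are one class to them, and where a whole thing is asked for, a point or a joint stands for the part that bears it (a point fixed in the world has none). Each returns a list of dicts, best first, with "score" (0 to 1); they miss things now and then, are a little off and sometimes report something else, mostly with a low value. They report only what shows in the picture. A call takes as long as a camera call. They do not tell look-alikes from the thing itself.
- finder.look_for(camera, thing): "position" ([x, y, z] in m, in world coordinates, good to about 4 mm: the middle of the surface that is visible of it).
The state is a dict: "time": time; "joint_pos": joint angles; "joint_vel": joint speeds; "joint_efforts": joint torques, N m; "tool_pos": TCP position; "tool_rot": TCP orientation; "contact_force": force on the tool from outside, world axes, zero at the start; "ft_torque": the same for the moment, N m; "gripper_width": opening from 0.0 (shut) to 1.0 (fully open).
Only numpy, scipy, OpenCV 4.12 (cv2) and the standard library are available. Lean on these libraries where they do the work, as an engineer would, in place of code of your own. Each camera call takes 0.05 s, during which the arm holds its last target. There are 200 camera calls.

### The job

I am about to fit the new black quartz movement to this wooden desk clock: take it from the bench, put its brass shaft through the hole from the back of the clock panel, hanger up and square, until the rubber washer is flat against the wood. Then be my third hand: press it against the panel with a steady 10 newtons or so (at least 5, at most 15, and never shove it), keep that up for three seconds, and finish while still holding and pressing it there so that I can run the nut on from the front. Leave the old movement, the oil bottle, the tool block and the dish of hands where they are.

Things in the scene. Friction and masses are not known exactly. Their poses are not given: they have to be found in the camera images.
- movement: New quartz movement, loose, about 85 g: black plastic box 20 mm deep (x), 56 wide (y), 56 high (z), standing upright on the bench; grip it across its 56 mm width. Origin: centre of its underside. +z: up, to a thin brass wire hanger 8 mm above the top. +x: front, with washer and shaft, pointing away from the robot within 25 degrees of world +x. Its back has a white setting wheel
- washer (a point): Centre of the front face of the black rubber washer (22 mm diameter, 2.5 mm thick) round the shaft on the movement's front: 12.5 mm ahead of the middle of the box, 28 mm above its underside. Axes as the movement's
- shaft_tip (a point): Tip of the movement's brass shaft, 29 mm ahead of the washer's front face. From the washer the shaft is 8 mm in diameter for 16 mm, tapers over 4 mm to 5 mm and then on to about 3 mm at the tip. Axes as the movement's
- clock: Wooden desk clock, fixed and rigid, its back to the robot: upright panel 8 mm thick, 120 wide, top edge 137 mm above the bench (44 above the hole), on a plinth 70 mm deep, 150 wide, top at 33 mm. Origin: on the bench under the middle of the panel. +z up; +x out of the front with brass hour marks, within 20 degrees of world +x. The person with the nut is on the +x side
- hole (a point): Centre of the 12 mm through hole in the panel, on the panel's back face, 93 mm above the bench, 4 mm to -x of the clock's origin; axes as the clock's. The shaft goes in along +x
- board_edge (a point): Middle of the back (robot side) edge of the 15 mm thick plywood board, 120 by 230 mm, on which the clock is clamped against an aluminium stop strip; 60 mm to -x of the clock's origin, at the board's top. Two low toggle clamps with red handles, up to 53 mm high, stand at the plinth's ends, 63 to 127 mm to either side of the middle; axes as the clock's
- old_movement: Bystander, loose, 80 g: the old movement, a yellowed white plastic box 56 by 56 mm lying on its back with a short brass shaft pointing up, 46 mm high in all. Origin: centre of its underside
- oil_bottle: Bystander, loose: small amber oil bottle with a red cap, 24 mm diameter, 55 mm high. Origin: centre of its underside
- tool_block: Bystander, loose, 0.45 kg: stepped light-wood block 60 by 110 mm, 46 mm high, with five small screwdrivers standing in it up to 111 mm high. Origin: centre of its underside
- dish: Bystander, loose: shallow round steel dish, 82 mm across and 13 mm high, with the clock's hands and brass nut in it. Origin: centre of its underside
Things that resemble listed ones, but are neither listed nor needed, are in the scene too. There is more than one size of the movement; the one meant has the size given above.

How it is judged:
On the way, in this order (a step that is already met when the one before it is completed fails the run):
1. the movement is lifted off the bench in the gripper (height (world z) of movement above 0.02 m and contact force between the fingers and movement above 1 N), for 0.1 s.
2. the shaft's tip is through the hole (x of shaft_tip in the frame of hole above 0.008 m and y of shaft_tip in the frame of hole between -0.006 and 0.006 m and z of shaft_tip in the frame of hole between -0.006 and 0.006 m), for 0.1 s.
3. the washer is flat against the panel and pressed with 4 to 17 N for three seconds (distance between washer and hole below 0.0045 m and x of washer in the frame of hole above -0.002 m and angle between the x axis of movement and the x axis of clock, either way round below 0.09 rad and contact force between movement and clock between 4 and 17 N), for 2.8 s.
At the end, for the whole second after the job is handed in: The shaft is through the hole, the washer lies on the panel's back (within 2 mm, and within 4.5 mm of the hole's centre), the movement is square to the panel within 5 degrees and its hanger is up within 8 degrees; the gripper still holds it, at rest, pressed against the clock with 4 to 17 N (all of step 3 and x of shaft_tip in the frame of hole above 0.02 m and angle between movement's own z axis and vertical below 0.15 rad and contact force between the fingers and movement above 2 N and linear speed of movement below 0.02 m/s); the arm keeps its last pose, push and grip.
It fails at once if the movement is shoved against the clock with more than 35 N (contact force between movement and clock above 35 N).
It fails at once if the old movement is moved by more than 20 mm (distance of old_movement from where it was at the start of the episode above 0.02 m).
It fails at once if the oil bottle is moved by more than 20 mm or tipped (distance of oil_bottle from where it was at the start of the episode above 0.02 m or angle between oil_bottle's own z axis and vertical above 0.5 rad).
It fails at once if the tool block is moved by more than 20 mm (distance of tool_block from where it was at the start of the episode above 0.02 m).
It fails at once if the dish is moved by more than 20 mm (distance of dish from where it was at the start of the episode above 0.02 m).
It also fails if it takes over 64 s, if anything falls off the work surface, if the arm or the gripper's body presses on something with over 40 N, if the wrist force passes 120 N, or if a joint passes its speed limit or range.

## Working session

There is one attempt and no reset: what is moved stays moved. The work goes in short steps, Python scripts to look and compute and a shell command to move; the robot and the scene stay as the last step left them, time stands still between calls to the robot, and variables do not carry over. Pictures are saved under pics/ and viewed, about 8 in all and at most 12, crops included, and the job is handed in when it is done.

```bash
mkdir -p pics; ls; cat > h.py <<'E'
import numpy as np, cv2
from plant import sensors, cams, job, finder, manip
from scipy.spatial.transform import Rotation as R
def grab(n):
    s=sensors.state(); im,d=cams.grab_frame(n); c=cams.calibration(n)
    if 'pose' in c: T=np.array(c['pose'])
    else:
        q=s['tool_rot']; W=np.eye(4); W[:3,:3]=R.from_quat([q[1],q[2],q[3],q[0]]).as_matrix(); W[:3,3]=s['tool_pos']; T=W@np.array(c['hand_eye'])
    f=im.shape[0]/2/np.tan(np.radians(c['fov_y'])/2)
    return im,d,dict(T=T,f=f,cx=c['cx'],cy=c['cy'],k1=c['k1'])
def cloud(d,c):
    h,w=d.shape; K=np.array([[c['f'],0,c['cx']],[0,c['f'],c['cy']],[0,0,1.]])
    u,v=np.meshgrid(np.arange(w),np.arange(h))
    p=np.stack([u,v],-1).reshape(-1,1,2).astype(float)
    n=cv2.undistortPoints(p,K,np.array([c['k1'],0,0,0,0.])).reshape(h,w,2)
    P=np.dstack([n[...,0]*d,n[...,1]*d,d])@c['T'][:3,:3].T+c['T'][:3,3]
    P[d<=0]=np.nan
    return P
def proj(p,c):
    q=(np.atleast_2d(p)-c['T'][:3,3])@c['T'][:3,:3]; s=q[:,:2]/q[:,2:]
    s=s*(1+c['k1']*(s**2).sum(1,keepdims=True))
    return s*c['f']+[c['cx'],c['cy']]
E
python3 - <<'E'
from h import *
for n in ['top','side','wrist']:
    im,d,c=grab(n); np.savez(f'pics/{n}0.npz',im=im,d=d); cv2.imwrite(f'pics/{n}0.png',im[...,::-1]); print(n,np.round(c['T'],3).tolist(),c['f'])
    if n!='wrist':
        for t in ['movement','washer','shaft_tip','clock','hole','board_edge','old_movement','oil_bottle','tool_block','dish']:
            print(n,t,[(np.round(r['position'],3).tolist(),round(r['score'],2)) for r in finder.look_for(n,t)[:3]])
a=cv2.imread('pics/top0.png');b=cv2.imread('pics/side0.png')
print(sensors.state(),manip.tcp_to_grasp)
E
```

```text
pics
top [[-0.012, -0.988, 0.154, 0.395], [-1.0, 0.012, 0.0, -0.003], [-0.002, -0.154, -0.988, 1.255], [0.0, 0.0, 0.0, 1.0]] 490.13756956941353
top movement [([0.539, 0.339, 0.079], 0.77), ([0.374, 0.215, 0.08], 0.61), ([0.565, 0.042, 0.034], 0.56)]
top washer [([0.453, 0.268, 0.06], 0.65), ([0.542, 0.341, 0.074], 0.61), ([0.377, 0.219, 0.081], 0.55)]
top shaft_tip [([0.543, 0.341, 0.076], 0.92), ([0.449, 0.273, 0.061], 0.8), ([0.374, 0.216, 0.08], 0.77)]
top clock [([0.569, 0.04, 0.035], 0.64)]
top hole [([0.566, 0.035, 0.032], 0.69)]
top board_edge [([0.568, 0.04, 0.032], 0.82)]
top old_movement [([0.46, -0.317, 0.025], 0.73)]
top oil_bottle []
top tool_block []
top dish [([0.788, -0.04, -0.002], 0.57)]
side [[0.996, -0.041, 0.082, 0.476], [-0.09, -0.559, 0.824, -0.971], [0.012, -0.828, -0.561, 0.738], [0.0, 0.0, 0.0, 1.0]] 521.4394443571673
side movement [([0.543, 0.334, 0.055], 0.7), ([0.376, 0.195, 0.049], 0.69), ([0.456, 0.243, 0.035], 0.61)]
side washer [([0.454, 0.248, 0.04], 0.84), ([0.54, 0.329, 0.052], 0.84), ([0.376, 0.187, 0.048], 0.73)]
side shaft_tip [([0.38, 0.188, 0.
[... 537 characters left out ...]
ime': 1.15, 'joint_pos': array([ 1.05801845e+00,  5.26837894e-02,  1.61290617e+00,  1.04793265e-05,
        1.47598885e+00, -1.19026969e-01]), 'joint_vel': array([-0.00067892,  0.00191796,  0.00156806, -0.00261653,  0.00218114,
        0.00059511]), 'joint_efforts': array([ 1.01997251e-03, -3.93687737e+01, -3.70468426e+01,  5.33766388e-05,
        4.02540027e-04,  1.19676488e-05]), 'tool_pos': array([0.239788  , 0.57715194, 0.23130995]), 'tool_rot': array([-2.80613973e-06,  1.95606587e-01,  9.80682448e-01,  8.20426314e-06]), 'contact_force': array([-0.41375023, -0.38783793, -0.20163315]), 'ft_torque': array([ 0.02486586, -0.02534194,  0.04852397]), 'gripper_width': 1.0002389123833624} 0.0187
```

View pics/top0.png

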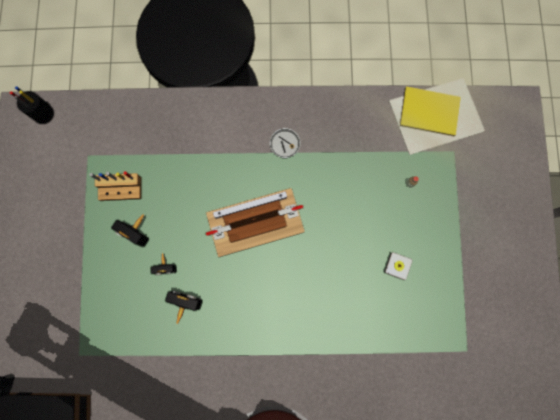

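View pics/side0.png

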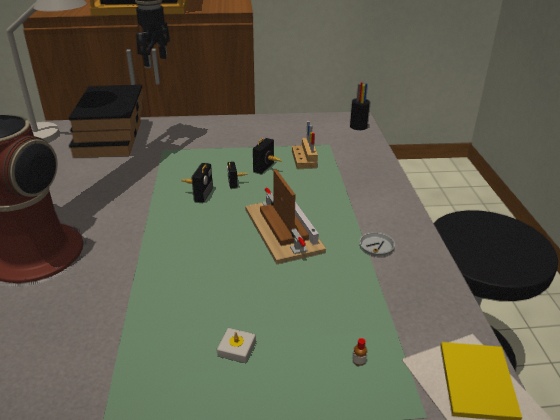

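Top view: three black movements at (130,233), (163,268) and (183,299). The clock is at (255,222), the old movement at (399,266), the bottle at (413,181), the tool block at (118,186) and the dish at (285,143). (163,268) is a small one, and (183,299) points its shaft back toward the robot. (130,233) is full-size and points to +x, so it fits the description. I'll confirm that with sizes and a crop.

```bash
python3 - <<'E'
from h import *
out=[]
for n,boxes in [('top',{'A':(105,210,155,255),'B':(148,252,180,278),'C':(160,284,208,326)}),('side',{'A':(245,130,285,178),'B':(222,155,250,192),'C':(178,158,220,205)})]:
    z=np.load(f'pics/{n}0.npz'); c=cams.calibration(n); c=dict(T=np.array(c['pose']),f=210/np.tan(np.radians(c['fov_y'])/2),cx=c['cx'],cy=c['cy'],k1=c['k1'])
    P=cloud(z['d'],c)
    for k,(a,b,e,f) in boxes.items():
        q=P[b:f,a:e].reshape(-1,3); im=z['im'][b:f,a:e].reshape(-1,3)
        black=(im.max(1)<60)&(q[:,2]>0.006)
        if n=='top':black&=q[:,2]>np.nanpercentile(q[black,2],90)-.012
        p=q[black]; rect=cv2.minAreaRect(p[:,:2].astype(np.float32)*1000)
        print(n,k,len(p),'zmax',np.nanpercentile(p[:,2],[2,50,98]).round(4),rect, p.mean(0).round(4))
    if n=='side':
        m=z['im'][125:210,170:290]; out=cv2.resize(m,None,fx=6,fy=6,interpolation=cv2.INTER_CUBIC)
        cv2.imwrite('pics/crop1.png',out[...,::-1])
    else:
        Q=P[180:262,195:315].reshape(-1,3)
        for lo,hi in [(.118,.15),(.025,.04),(.010,.02)]:
            p=Q[(Q[:,2]>lo)&(Q[:,2]<hi)]; print('clock',lo,len(p),p.mean(0).round(4) if len(p) else '',cv2.minAreaRect(p[:,:2].astype(np.float32)*1000) if len(p)>3 else '')
E
```

```text
top A 298 zmax [0.072  0.0788 0.0833] ((545.428466796875, 353.020263671875), (77.33953857421875, 26.230850219726562), 56.9082145690918) [0.5452 0.3513 0.0784]
top B 143 zmax [0.0479 0.0555 0.0602] ((454.401611328125, 269.2723388671875), (19.721908569335938, 53.097164154052734), 0.4094269275665283) [0.4556 0.2681 0.0555]
top C 323 zmax [0.0718 0.0787 0.0833] ((378.3627014160156, 214.76104736328125), (76.15814208984375, 28.973011016845703), 71.60977172851562) [0.3775 0.2144 0.0785]
clock 0.118 241 [0.573  0.0418 0.1344] ((574.5736694335938, 41.92810821533203), (10.635213851928711, 119.3479232788086), 16.037015914916992)
clock 0.025 1179 [0.5709 0.0416 0.0329] ((580.510498046875, 41.93836975097656), (83.729248046875, 199.3135528564453), 15.205476760864258)
clock 0.01 1732 [0.5583 0.0376 0.015 ] ((574.1181640625, 41.565032958984375), (120.67414855957031, 230.51016235351562), 15.594682693481445)
side A 557 zmax [0.0081 0.0538 0.0804] ((539.170166015625, 229.57296752929688), (322.9496154785156, 58.98240280151367), 87.96705627441406) [0.5417 0.3325 0.0512]
side B 196 zmax [0.0091 0.0421 0.0573] ((455.4070129394531, 265.2142333984375), (24.39080238342285, 59.416908264160156), 5.629126071929932) [0.4547 0.2514 0.0384]
side C 572 zmax [0.0081 0.0492 0.0797] ((379.1144714355469, 213.7169189453125), (87.26377868652344, 31.105714797973633), 69.30778503417969) [0.3768 0.1962 0.0489]
```

View pics/crop1.png

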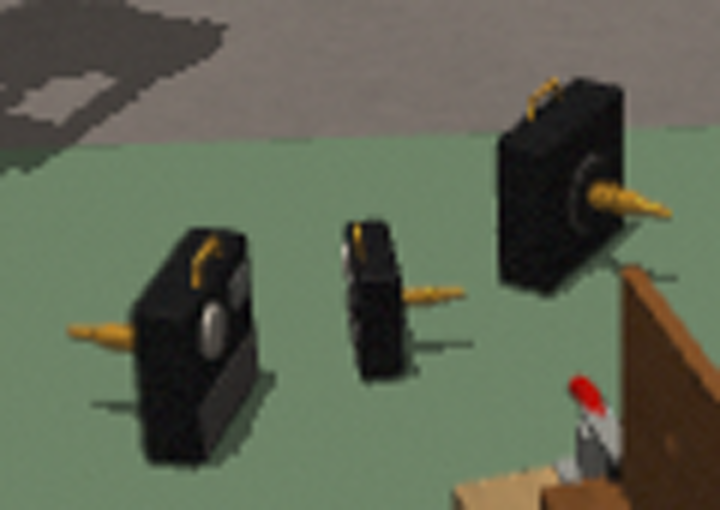

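Measured sizes: A (130,233) and C (183,299) are about 76 mm wide and 79 mm high, so they are the larger size. B, at top (163,268) and side (232,175), is about 53–56 mm wide and 20 mm deep, with its top at 56 mm and its shaft along +x. So **B** is the one meant; my first guess of A was wrong. I'll move the wrist camera over it.

```bash
python3 -m pendant '[{"dx":-0.04,"dy":-0.025,"dz":0.0,"wz":-4},{"dx":-0.08,"dy":-0.05,"wz":-8},{"dx":-0.11,"dy":-0.07,"wz":-12},{"dx":-0.14,"dy":-0.09,"wz":-16},{"dx":-0.17,"dy":-0.11,"wz":-20},{"dx":-0.20,"dy":-0.13,"wz":-22.6},{"dx":-0.23,"dy":-0.15,"wz":-22.6},{"dx":-0.26,"dy":-0.17,"dz":0.01,"wz":-22.6},{"dx":-0.29,"dy":-0.19,"dz":0.02,"wz":-22.6},{"dx":-0.313,"dy":-0.2055,"dz":0.031,"wz":-22.6},{"dx":-0.313,"dy":-0.2055,"dz":0.031,"wz":-22.6},{"dx":-0.313,"dy":-0.2055,"dz":0.031,"wz":-22.6},{"dx":-0.313,"dy":-0.2055,"dz":0.031,"wz":-22.6},{"dx":-0.313,"dy":-0.2055,"dz":0.031,"wz":-22.6}]'
python3 - <<'E'
from h import *
im,d,c=grab('wrist'); P=cloud(d,c); np.savez('pics/w1.npz',P=P,im=im,d=d)
print([(np.round(r['position'],3).tolist(),round(r['score'],2)) for r in finder.look_for('wrist','movement')[:3]])
Q=P.reshape(-1,3);I=im.reshape(-1,3).max(1)
m=(abs(Q[:,0]-.455)<.05)&(abs(Q[:,1]-.267)<.045)&(Q[:,2]>.045)&(Q[:,2]<.062)&(I<70)
p=Q[m]; print(len(p),p.mean(0),np.percentile(p[:,2],[5,50,95]),cv2.minAreaRect(p[:,:2].astype(np.float32)*1000))
print(np.percentile(p[:,0],[1,99]),np.percentile(p[:,1],[1,99]))
cv2.imwrite('pics/w1.png',im[...,::-1])
E
```

```text
[]invalid input
<stdin>:6: RuntimeWarning: Mean of empty slice.
  ret = um.true_divide(
Traceback (most recent call last):
IndexError: index -1 is out of bounds for axis 0 with size 0
```

The call was refused, probably because every row needs all the keys. I'll give full rows.

```bash
python3 -m pendant '[{"wx":0,"wy":0,"wz":-6,"dx":-0.08,"dy":-0.05,"dz":0,"hand":1},{"wx":0,"wy":0,"wz":-12,"dx":-0.11,"dy":-0.07,"dz":0,"hand":1},{"wx":0,"wy":0,"wz":-18,"dx":-0.16,"dy":-0.105,"dz":0,"hand":1},{"wx":0,"wy":0,"wz":-22.6,"dx":-0.2,"dy":-0.13,"dz":0,"hand":1},{"wx":0,"wy":0,"wz":-22.6,"dx":-0.24,"dy":-0.16,"dz":0.01,"hand":1},{"wx":0,"wy":0,"wz":-22.6,"dx":-0.27,"dy":-0.18,"dz":0.02,"hand":1},{"wx":0,"wy":0,"wz":-22.6,"dx":-0.313,"dy":-0.2055,"dz":0.031,"hand":1},{"wx":0,"wy":0,"wz":-22.6,"dx":-0.313,"dy":-0.2055,"dz":0.031,"hand":1},{"wx":0,"wy":0,"wz":-22.6,"dx":-0.313,"dy":-0.2055,"dz":0.031,"hand":1},{"wx":0,"wy":0,"wz":-22.6,"dx":-0.313,"dy":-0.2055,"dz":0.031,"hand":1},{"wx":0,"wy":0,"wz":-22.6,"dx":-0.313,"dy":-0.2055,"dz":0.031,"hand":1},{"wx":0,"wy":0,"wz":-22.6,"dx":-0.313,"dy":-0.2055,"dz":0.031,"hand":1}]' &&
python3 - <<'E'
from h import *
im,d,c=grab('wrist'); P=cloud(d,c); np.savez('pics/w1.npz',P=P,im=im,d=d)
cv2.imwrite('pics/w1.png',im[...,::-1])
print([(np.round(r['position'],3).tolist(),round(r['score'],2)) for r in finder.look_for('wrist','movement')[:3]])
Q=P.reshape(-1,3);I=im.reshape(-1,3).max(1)
m=(abs(Q[:,0]-.455)<.05)&(abs(Q[:,1]-.267)<.045)&(Q[:,2]>.045)&(Q[:,2]<.062)&(I<70)
p=Q[m]; print(len(p),p.mean(0),np.percentile(p[:,2],[5,50,95]),cv2.minAreaRect(p[:,:2].astype(np.float32)*1000))
print(np.percentile(p[:,0],[1,99]),np.percentile(p[:,1],[1,99]))
E
```

```text
time: 2.25
tool_pos: [0.45, 0.2674, 0.2004]
tool_rot: [-0.0, 0.0, 1.0, 0.0]
contact_force: [-0.2, 1.2, -0.2]
gripper_width: 0.998
[([0.53, 0.333, 0.066], 0.73), ([0.371, 0.219, 0.08], 0.7), ([0.451, 0.275, 0.055], 0.57)]
1463 [0.45249927 0.27107805 0.05653947] [0.05046743 0.05710659 0.05847917] ((452.5653991699219, 270.99310302734375), (22.524776458740234, 55.79697036743164), 5.904897212982178)
[0.44107126 0.46429614] [0.24401988 0.29802293]
```

View pics/w1.png

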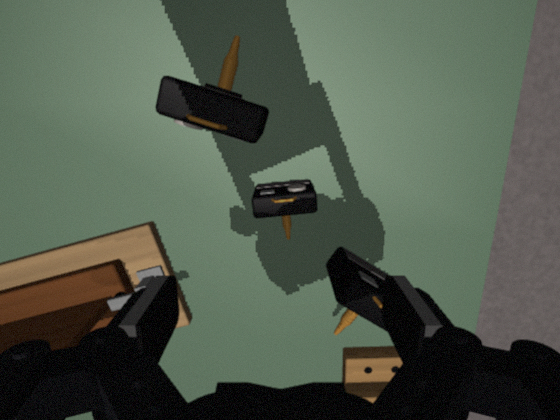

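B is at (285,198), with its shaft pointing down in the picture (+x) and its white wheel on the robot side. The cloud gives 56 mm wide and 57 mm high. A is at (365,285) and C at (212,108), both visibly larger. I'll refine the pose and check that the fingers clear A.

```bash
python3 - <<'E'
from h import *
z=np.load('pics/w1.npz');P=z['P'];im=z['im']
I=im.max(2)
m=(abs(P[...,0]-.4525)<.04)&(abs(P[...,1]-.271)<.04)&(P[...,2]>.0535)&(P[...,2]<.0605)&(I<70)
p=P[m][:,:2]; p=p.astype(np.float32)*1000
print(len(p),cv2.minAreaRect(p)); e=np.cov(p.T); w,v=np.linalg.eigh(e); print('yaw',np.degrees(np.arctan2(-v[0,1],v[1,1])),p.mean(0),np.sqrt(12*w))
# shaft: points ahead of the box z .02-.04
r,g,b=[im[...,i].astype(int) for i in range(3)]
s=(r>g+25)&(g>b+10)&(abs(P[...,1]-.275)<.03)&(P[...,0]>.465)&(P[...,0]<.51)&(P[...,2]>.01)&(P[...,2]<.045)
q=P[s]; print(len(q)); 
if len(q)>10:
    k=np.polyfit(q[:,0],q[:,1],1); print('shaft yaw',np.degrees(np.arctan(k[0])),'y at .4525',np.polyval(k,.4525),q.min(0),q.max(0))
a=(P[...,0]>.49)&(P[...,1]>.27)&(P[...,2]>.02)&(P[...,2]<.09)&(I<70); q=P[a]; print('A',q[:,:2].min(0), cv2.minAreaRect(q[:,:2].astype(np.float32)*1000))
# anything within finger footprint
f=(abs(P[...,0]-.45)<.02)&(abs(P[...,1]-.271)<.065)&(abs(P[...,1]-.271)>.033)&(P[...,2]>.006); print('footprint',f.sum(), P[f].mean(0) if f.any() else '')
E
```

```text
1361 ((453.6852111816406, 271.11553955078125), (20.304166793823242, 55.79133987426758), 5.511759281158447)
yaw 5.595191913713658 [453.16418 271.14377] [20.0480742  56.33551328]
43
shaft yaw 5.457330269335589 y at .4525 0.27067413295372167 [0.47149999 0.27087396 0.02940194] [0.49343864 0.27560827 0.03549868]
A [0.49026978 0.27669596] ((574.2596435546875, 344.9199523925781), (203.28086853027344, 77.22171020507812), 19.02301597595215)
footprint 24136 [0.44231216 0.27238145 0.26120855]
```

```bash
python3 -m pendant '[{"wx":0,"wy":0,"wz":-5.5,"dx":0.001,"dy":0.003,"dz":0.03,"hand":1},{"wx":0,"wy":0,"wz":-5.5,"dx":0.001,"dy":0.003,"dz":0.06,"hand":1},{"wx":0,"wy":0,"wz":-5.5,"dx":0.001,"dy":0.003,"dz":0.09,"hand":1},{"wx":0,"wy":0,"wz":-5.5,"dx":0.001,"dy":0.003,"dz":0.115,"hand":1},{"wx":0,"wy":0,"wz":-5.5,"dx":0.001,"dy":0.003,"dz":0.135,"hand":1},{"wx":0,"wy":0,"wz":-5.5,"dx":0.001,"dy":0.003,"dz":0.155,"hand":1},{"wx":0,"wy":0,"wz":-5.5,"dx":0.001,"dy":0.003,"dz":0.17,"hand":1},{"wx":0,"wy":0,"wz":-5.5,"dx":0.001,"dy":0.003,"dz":0.186,"hand":1},{"wx":0,"wy":0,"wz":-5.5,"dx":0.001,"dy":0.003,"dz":0.186,"hand":1},{"wx":0,"wy":0,"wz":-5.5,"dx":0.001,"dy":0.003,"dz":0.186,"hand":1}]'
python3 -m pendant '[{"wx":0,"wy":0,"wz":0,"dx":0,"dy":0,"dz":0,"hand":0},{"wx":0,"wy":0,"wz":0,"dx":0,"dy":0,"dz":0,"hand":-0.5},{"wx":0,"wy":0,"wz":0,"dx":0,"dy":0,"dz":0,"hand":-1},{"wx":0,"wy":0,"wz":0,"dx":0,"dy":0,"dz":0,"hand":-1},{"wx":0,"wy":0,"wz":0,"dx":0,"dy":0,"dz":0,"hand":-1},{"wx":0,"wy":0,"wz":0,"dx":0,"dy":0,"dz":0,"hand":-1},{"wx":0,"wy":0,"wz":0,"dx":0,"dy":0,"dz":0,"hand":-1},{"wx":0,"wy":0,"wz":0,"dx":0,"dy":0,"dz":0,"hand":-1},{"wx":0,"wy":0,"wz":0,"dx":0,"dy":0,"dz":0,"hand":-1},{"wx":0,"wy":0,"wz":0,"dx":0,"dy":0,"dz":0,"hand":-1}]'
python3 - <<'E'
from h import *
im,d,c=grab('wrist'); P=cloud(d,c); I=im.max(2)
m=(abs(P[...,0]-.453)<.03)&(abs(P[...,1]-.271)<.032)&(P[...,2]>.045)&(P[...,2]<.065)&(I<70)
p=P[m][:,:2].astype(np.float32)*1000; print(m.sum(),cv2.minAreaRect(p),P[m][:,2].mean()); cv2.imwrite('pics/w2.png',im[...,::-1])
E
```

```text
time: 3.18
tool_pos: [0.4478, 0.2712, 0.0139]
tool_rot: [-0.001, -0.049, 0.999, -0.0]
contact_force: [-0.1, 0.5, 1.0]
gripper_width: 1.001
time: 4.02
tool_pos: [0.4503, 0.271, 0.0161]
tool_rot: [0.001, -0.048, 0.999, 0.001]
contact_force: [-0.5, 0.8, 5.7]
gripper_width: 0.648
10338 ((450.66326904296875, 272.2299499511719), (26.52752685546875, 64.35723114013672), 5.829273700714111) 0.05592124087446064
```

```bash
python3 -m pendant '[{"wx":0,"wy":0,"wz":0,"dx":0,"dy":0,"dz":-0.01,"hand":-1},{"wx":0,"wy":0,"wz":0,"dx":0,"dy":0,"dz":-0.03,"hand":-1},{"wx":0,"wy":0,"wz":0,"dx":0,"dy":0,"dz":-0.06,"hand":-1},{"wx":0,"wy":0,"wz":0,"dx":0,"dy":0,"dz":-0.09,"hand":-1},{"wx":0,"wy":0,"wz":0,"dx":0,"dy":0,"dz":-0.12,"hand":-1},{"wx":0,"wy":0,"wz":0,"dx":0,"dy":0,"dz":-0.15,"hand":-1},{"wx":0,"wy":0,"wz":0,"dx":0,"dy":0,"dz":-0.17,"hand":-1},{"wx":0,"wy":0,"wz":0,"dx":0,"dy":0,"dz":-0.17,"hand":-1},{"wx":0,"wy":0,"wz":0,"dx":0,"dy":0,"dz":-0.17,"hand":-1}]'
cat >> h.py <<'E'
def tool():
    s=sensors.state(); q=s['tool_rot']; return R.from_quat([q[1],q[2],q[3],q[0]]), np.array(s['tool_pos'])
def rel(Rt,pt):
    Rc,p=tool(); print('wxyz deg',np.degrees((Rc.inv()*Rt).as_rotvec()).round(2),'d',Rc.inv().apply(pt-p).round(4))
E
python3 - <<'E'
from h import *
s=sensors.state(); print(s['gripper_width'],s['contact_force'],s['time'])
H=np.array(cams.calibration('wrist')['hand_eye']); print(H.round(4).tolist())
hole=np.array([.570,.0407,.093]); base=R.from_matrix([[-1,0,0],[0,1,0],[0,0,-1]])
for th in (25,35,45):
    Rt=R.from_euler('z',15.5,degrees=True)*R.from_euler('y',-th,degrees=True)*base
    v=np.array([0,(130-210)/349.,1])*.27
    pt=hole-Rt.apply(H[:3,:3]@v+H[:3,3]); print(th,pt.round(3)); rel(Rt,pt)
E
```

```text
time: 4.82
tool_pos: [0.4495, 0.2704, 0.1858]
tool_rot: [0.001, -0.048, 0.999, 0.0]
contact_force: [0.4, -0.1, -1.9]
gripper_width: 0.648
0.6476692749737339 [ 0.39313938 -0.13960398 -1.8737699 ] 4.8167
[[-0.0009, -0.9568, -0.2907, 0.0741], [1.0, -0.0007, -0.0007, -0.0001], [0.0004, -0.2907, 0.9568, -0.1441], [0.0, 0.0, 0.0, 1.0]]
25 [0.564 0.039 0.236]
wxyz deg [ -2.15 -24.78  -9.82] d [-0.0918 -0.241  -0.0502]
35 [0.54  0.033 0.233]
wxyz deg [ -3.02 -34.75  -9.66] d [-0.0675 -0.2453 -0.047 ]
45 [0.517 0.026 0.225]
wxyz deg [ -3.89 -44.73  -9.46] d [-0.044  -0.2494 -0.0396]
```

```bash
python3 -m pendant '[{"wx":-0.4,"wy":-5,"wz":-1.4,"dx":-0.008,"dy":-0.03,"dz":-0.02,"hand":-1},{"wx":-0.8,"wy":-10,"wz":-2.8,"dx":-0.016,"dy":-0.06,"dz":-0.035,"hand":-1},{"wx":-1.3,"wy":-15,"wz":-4.2,"dx":-0.025,"dy":-0.09,"dz":-0.047,"hand":-1},{"wx":-1.7,"wy":-20,"wz":-5.6,"dx":-0.034,"dy":-0.12,"dz":-0.047,"hand":-1},{"wx":-2.2,"wy":-25,"wz":-7,"dx":-0.043,"dy":-0.15,"dz":-0.047,"hand":-1},{"wx":-2.6,"wy":-30,"wz":-8.4,"dx":-0.052,"dy":-0.18,"dz":-0.047,"hand":-1},{"wx":-3,"wy":-34.75,"wz":-9.66,"dx":-0.06,"dy":-0.21,"dz":-0.047,"hand":-1},{"wx":-3,"wy":-34.75,"wz":-9.66,"dx":-0.065,"dy":-0.23,"dz":-0.047,"hand":-1},{"wx":-3,"wy":-34.75,"wz":-9.66,"dx":-0.0675,"dy":-0.245,"dz":-0.047,"hand":-1},{"wx":-3,"wy":-34.75,"wz":-9.66,"dx":-0.0675,"dy":-0.245,"dz":-0.047,"hand":-1},{"wx":-3,"wy":-34.75,"wz":-9.66,"dx":-0.0675,"dy":-0.245,"dz":-0.047,"hand":-1},{"wx":-3,"wy":-34.75,"wz":-9.66,"dx":-0.0675,"dy":-0.245,"dz":-0.047,"hand":-1}]'
python3 - <<'E'
from h import *
im,d,c=grab('wrist'); P=cloud(d,c); np.savez('pics/w3.npz',P=P,im=im,d=d,T=c['T']); cv2.imwrite('pics/w3.png',im[...,::-1])
for t in ['hole','clock','movement','shaft_tip','board_edge']: print(t,[(np.round(r['position'],3).tolist(),round(r['score'],2)) for r in finder.look_for('wrist',t)[:3]])
E
```

```text
time: 5.82
tool_pos: [0.539, 0.0335, 0.2294]
tool_rot: [0.295, -0.129, 0.946, 0.041]
contact_force: [-0.4, -0.1, -0.7]
gripper_width: 0.652
hole [([0.558, 0.036, 0.03], 0.87)]
clock [([0.557, 0.033, 0.029], 0.93)]
movement [([0.57, 0.329, 0.039], 0.96), ([0.523, 0.033, 0.256], 0.59)]
shaft_tip [([0.566, 0.327, 0.032], 0.98), ([0.525, 0.029, 0.252], 0.7)]
board_edge [([0.557, 0.038, 0.031], 0.82)]
```

View pics/w3.png

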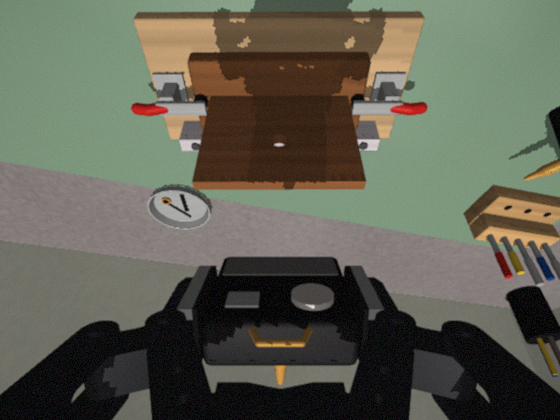

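The picture shows the hole at (279,145) in the panel's back. The panel spans about (195–365, 97–187). The held movement's back is at (290,300), square between the fingers. Next I'll fit the panel plane, the hole, and the box in the tool frame.

```bash
cat > fit.py <<'E'
from h import *
def plane(p):
    for _ in range(4):
        c=p.mean(0); n=np.linalg.svd(p-c,full_matrices=False)[2][2]; r=(p-c)@n; p=p[abs(r)<max(2*r.std(),5e-4)]
    return c,n,r.std(),len(p)
def run(f):
    z=np.load(f); P,im,T=z['P'],z['im'],z['T']; v=im.astype(int)
    brown=(v[...,0]>v[...,2]+15)&(v[...,0]<130)
    m=brown&(P[...,2]>.05)&(P[...,2]<.13)&(abs(P[...,0]-.57)<.05)&(abs(P[...,1]-.04)<.07)
    c,n,s,k=plane(P[m]); n=n*np.sign(n[0]); print('panel n',n.round(4),'yaw',np.degrees(np.arctan2(n[1],n[0])),'rms',s,k)
    h=np.array([n[0],n[1],0]); h/=np.linalg.norm(h); yc=np.cross([0,0,1],h)
    # panel lateral extents, per height
    Q=P[m]; Y=(Q-c)@yc; print('panel y ext',[ (np.percentile(Y,[.5,99.5])+c@yc).round(4)],'mid',(np.percentile(Y,[.5,99.5]).mean()))
    # hole: bright/odd pixels within panel window
    return P,im,T,c,n,h,yc
E
python3 - <<'E'
from fit import *
P,im,T,c,n,h,yc=run('pics/w3.npz')
w=im[130:160,262:298].astype(int)
g=w.sum(2); print(g[8:22,6:30])
m=np.zeros(g.shape,np.uint8); m[g>g.mean()+60]=1
nn,l,st,ce=cv2.connectedComponentsWithStats(m); print(st.tolist(),ce.round(2).tolist())
cal=cams.calibration('wrist');f=210/np.tan(np.radians(cal['fov_y'])/2);K=np.array([[f,0,cal['cx']],[0,f,cal['cy']],[0,0,1]])
def hit(uv):
    u=cv2.undistortPoints(np.array([[uv]],float),K,np.array([cal['k1'],0,0,0,0.])).ravel()
    r=T[:3,:3]@[u[0],u[1],1]; t=((c-T[:3,3])@n)/(r@n); return T[:3,3]+t*r
for uv in [(279,145)]+[(262+a,130+b) for a,b in ce[1:]]: print(uv,hit(uv).round(4))
print('edge mid',(c+yc*0).round(4))
# box in tool frame
d=np.load('pics/w3.npz')['d']; H=np.array(cal['hand_eye']); Rt=T[:3,:3]@np.linalg.inv(H[:3,:3]); 
pt=T[:3,3]-Rt@H[:3,3]; L=(P-pt)@Rt
for uv in [(250,270),(340,280),(225,330),(340,330),(220,355),(350,355),(280,345),(280,372),(280,290)]:
    print(uv,L[uv[1],uv[0]].round(4))
np.save('pics/L3.npy',L)
E
```

```text
panel n [ 9.631e-01  2.691e-01 -6.000e-04] yaw 15.610008381478508 rms 0.00036793737103421874 9167
panel y ext [array([-0.173, -0.055])] mid 0.0001243225586472982
[[122 122 132 137 124 129 145 125 126 146 123 133 119 149 139 134 137 147
  131  92 120 106 121 114]
 [115 114  94 117 129 128 110 123 119 126 143 135 157 140 134 125 127 136
  112 113 103 116 122 121]
 [115 113 106 122 114 110 121 131 132 141 149 137 137 133 135 135 123 127
  105 103 103 112 114 116]
 [113 107 101 111 117 120 140 128 137 115 135 156 137 125 119 125 116 145
  130 115 108 107  96 129]
 [113 134 106  98  99 106 124 142 175 207 235 252 222 189 163 125 118 123
   91 107 118 110 104 110]
 [110 111 109 113  93 134 255 335 411 487 484 500 490 447 372 262 139 125
   98 104 102 126 114 105]
 [116 115 115 118  77 186 407 516 565 616 626 618 619 586 537 426 247 151
  115 120 106  98 113 100]
 [116 102  93 106 116 181 368 477 516 552 556 554 543 511 484 386 229 154
   93 108  95 104 108 113]
 [120  99 104  99  97 120 179 224 294 373 377 374 335 292 257 179 121 129
   86 101 100  95 113  99]
 [107 103 123  89 107  91 102
[... 326 characters left out ...]
8 132 109 130 112 123
  136 109 115 115 125 116]
 [149 139 129 108 124 129 130 121 112 134 119 123 135 121 132 118 126 128
  131 116 107 129 122 127]]
[[0, 0, 36, 30, 1035], [12, 12, 11, 5, 45]] [[17.53, 14.51], [16.8, 14.16]]
(279, 145) [0.5695 0.041  0.101 ]
(np.float64(278.8), np.float64(144.15555555555557)) [0.5696 0.0409 0.1   ]
edge mid [0.5696 0.0407 0.0934]
(250, 270) [ 0.0058 -0.0134 -0.0048]
(340, 280) [ 0.005   0.0248 -0.0126]
(225, 330) [ 0.0005 -0.0191 -0.0405]
(340, 330) [ 0.0007  0.0204 -0.0409]
(220, 355) [-0.0089 -0.0211 -0.0416]
(350, 355) [-0.0102  0.0246 -0.04  ]
(280, 345) [ 0.0013 -0.0002 -0.0496]
(280, 372) [-0.039  -0.0002 -0.0154]
(280, 290) [ 0.0046 -0.0002 -0.0202]
```

```bash
python3 - <<'E'
from fit import *
P,im,T,c,n,h,yc=run('pics/w3.npz'); L=np.load('pics/L3.npy')
o=np.array([.5735,.0418,0])
X=(P-o)@h; Y=(P-o)@yc; Z=P[...,2]
for nm,m in [('top',(abs(X)<.003)&(abs(Y)<.05)&(Z>.12)&(Z<.15)),('plinth',(X<-.008)&(X>-.03)&(abs(Y)<.06)&(Z>.025)&(Z<.045)),('board',(X<-.042)&(X>-.056)&(abs(Y)<.1)&(Z>.005)&(Z<.025)),('bench',(X<-.075)&(abs(Y)<.1)&(Z<.01))]:
    print(nm,m.sum(),np.median(Z[m]),np.percentile(Z[m],98) if m.any() else '')
print('board_edge X min',[np.percentile(X[(abs(Y)<.1)&(Z>.01)&(Z<.02)],.5)], 'panel X',((c-o)@h))
# box
I=im.max(2); l=L[255:320,215:365].reshape(-1,3); l=l[(abs(l[:,1])<.026)&(l[:,2]>-.037)&(l[:,2]<.012)&(l[:,0]<.012)&(l[:,0]>-.005)]
cb,nb,s,k=plane(l); nb*=np.sign(nb[0]); print('back',cb.round(4),nb.round(4),s,k)
t=L[315:368,205:365].reshape(-1,3); t=t[(abs(t[:,1])<.024)&(t[:,2]<-.037)&(t[:,2]>-.044)]
cb,nb,s,k=plane(t); print('topface',cb.round(4),nb.round(4),s,k,t.min(0),t.max(0))
v=im.astype(int); br=(v[...,0]>v[...,2]+60)&(v[...,0]>v[...,1]+25); br[:362]=0; br[:,:250]=0; br[:,310:]=0
q=L[br]; print('shaft',len(q),q.mean(0).round(4),q.min(0).round(4),q.max(0).round(4)); 
E
```

```text
panel n [ 9.631e-01  2.691e-01 -6.000e-04] yaw 15.610008381478508 rms 0.00036793737103421874 9167
panel y ext [array([-0.173, -0.055])] mid 0.0001243225586472982
top 867 0.1383373125563173 0.1392981314742643
plinth 3399 0.034759504302520894 0.03623359381309348
board 4447 0.01689222775013116 0.018380658957540093
bench 0 nan 
board_edge X min [np.float64(-0.06005863663786708)] panel X -0.004031297894653003
back [ 0.0054 -0.0011 -0.0158] [ 0.9997  0.0027 -0.0239] 0.0004212563665108248 5713
topface [-0.0039  0.     -0.0411] [ 0.019   0.0013 -0.9998] 0.0005206508688430838 5337 [-0.01505895 -0.02399941 -0.04398788] [ 0.00584173  0.02399865 -0.03722862]
shaft 172 [-0.0942 -0.001   0.0455] [-0.9959 -0.0223 -0.0173] [-0.0337  0.0025  1.0509]
  return _methods._mean(a, axis=axis, dtype=dtype,
  ret = ret.dtype.type(ret / rcount)
```

```bash
cat > tgt.py <<'E'
from h import *
yaw=np.radians(15.61); h=np.array([np.cos(yaw),np.sin(yaw),0]); yc=np.array([-h[1],h[0],0])
hole=np.array([.5696,.0408,.093]); W=np.array([-.017,-.0002,-.0115])
xb=np.array([-.9998,-.0027,.022]); zb=np.array([.022,.0013,-.9997]); yb=np.cross(zb,xb); B=R.from_matrix(np.c_[xb,yb,zb])
Rt=R.from_euler('z',15.61,degrees=True)*B.inv()
def go(back,up=0,lat=0):
    rel(Rt,hole-back*h+lat*yc+[0,0,up]-Rt.apply(W))
def wash():
    Rc,p=tool(); w=p+Rc.apply(W)-hole; Bx=Rc*B; e=Bx.as_matrix()
    print('washer in hole frame mm',(1000*np.array([w@h,w@yc,w[2]])).round(2),'yawerr',np.degrees(np.arcsin(e[:,0]@yc)).round(2),'pitch z of x',np.degrees(e[2,0]).round(2),'roll',np.degrees(e[2,1]).round(2))
E
python3 -c "
from tgt import *
go(.065,.08); wash()"
```

```text
wxyz deg [-0.15 34.84 -0.15] d [ 0.082  -0.0011  0.028 ]
washer in hole frame mm [-23.29   1.04 157.46] yawerr -0.16 pitch z of x 32.73 roll -0.0
```

```bash
python3 -m pendant '[{"wx":0,"wy":5,"wz":0,"dx":0.02,"dy":0,"dz":0,"hand":-1},{"wx":0,"wy":10,"wz":0,"dx":0.04,"dy":0,"dz":0,"hand":-1},{"wx":0,"wy":15,"wz":0,"dx":0.06,"dy":-0.001,"dz":0.005,"hand":-1},{"wx":0,"wy":20,"wz":0,"dx":0.075,"dy":-0.001,"dz":0.01,"hand":-1},{"wx":0,"wy":25,"wz":0,"dx":0.082,"dy":-0.001,"dz":0.015,"hand":-1},{"wx":0,"wy":30,"wz":0,"dx":0.082,"dy":-0.001,"dz":0.022,"hand":-1},{"wx":-0.15,"wy":34.8,"wz":-0.15,"dx":0.082,"dy":-0.001,"dz":0.028,"hand":-1},{"wx":-0.15,"wy":34.8,"wz":-0.15,"dx":0.082,"dy":-0.001,"dz":0.028,"hand":-1},{"wx":-0.15,"wy":34.8,"wz":-0.15,"dx":0.082,"dy":-0.001,"dz":0.028,"hand":-1},{"wx":-0.15,"wy":34.8,"wz":-0.15,"dx":0.082,"dy":-0.001,"dz":0.028,"hand":-1}]'; python3 -c "
from tgt import *
wash(); go(.055,0)"
```

```text
time: 6.95
tool_pos: [0.4905, 0.0185, 0.1616]
tool_rot: [0.001, -0.137, 0.991, 0.001]
contact_force: [-0.7, 0.6, -0.5]
gripper_width: 0.645
washer in hole frame mm [-65.25  -0.38  80.11] yawerr -0.05 pitch z of x 0.11 roll 0.0
wxyz deg [ 0.    0.11 -0.05] d [-0.0101  0.0002  0.0801]
```

```bash
python3 -m pendant '[{"wx":0,"wy":0,"wz":0,"dx":-0.003,"dy":0,"dz":0.02,"hand":-1},{"wx":0,"wy":0,"wz":0,"dx":-0.006,"dy":0,"dz":0.04,"hand":-1},{"wx":0,"wy":0,"wz":0,"dx":-0.01,"dy":0,"dz":0.055,"hand":-1},{"wx":0,"wy":0,"wz":0,"dx":-0.01,"dy":0,"dz":0.068,"hand":-1},{"wx":0,"wy":0.1,"wz":0,"dx":-0.01,"dy":0.0002,"dz":0.08,"hand":-1},{"wx":0,"wy":0.1,"wz":0,"dx":-0.01,"dy":0.0002,"dz":0.08,"hand":-1},{"wx":0,"wy":0.1,"wz":0,"dx":-0.01,"dy":0.0002,"dz":0.08,"hand":-1},{"wx":0,"wy":0.1,"wz":0,"dx":-0.01,"dy":0.0002,"dz":0.08,"hand":-1}]'; python3 - <<'E'
from tgt import *
wash(); go(.026)
for n in ['side','top']:
    im,d,c=grab(n); np.savez(f'pics/{n}4.npz',im=im,d=d)
    print(n,proj(hole,c).round(1))
    if n=='side':
        u,v=proj(hole,c)[0].astype(int); cv2.imwrite('pics/s4.png',cv2.resize(im[v-45:v+45,u-60:u+60],None,fx=6,fy=6,interpolation=cv2.INTER_CUBIC)[...,::-1])
im,d,c=grab('wrist'); cv2.imwrite('pics/w4.png',im[...,::-1]); np.savez('pics/w4.npz',im=im,d=d,P=cloud(d,c),T=c['T']); print('wrist hole',proj(hole,c).round(1))
E
```

```text
time: 7.62
tool_pos: [0.5007, 0.0211, 0.0827]
tool_rot: [0.0, -0.136, 0.991, 0.0]
contact_force: [-0.9, 1.3, -0.5]
gripper_width: 0.645
washer in hole frame mm [-54.64  -0.66   1.23] yawerr -0.09 pitch z of x 0.06 roll -0.05
wxyz deg [-0.05  0.06 -0.09] d [-0.0286  0.0006  0.0012]
side [[281.7 197.7]]
top [[254.2 219. ]]
wrist hole [[281.5 419.7]]
```

View pics/s4.png

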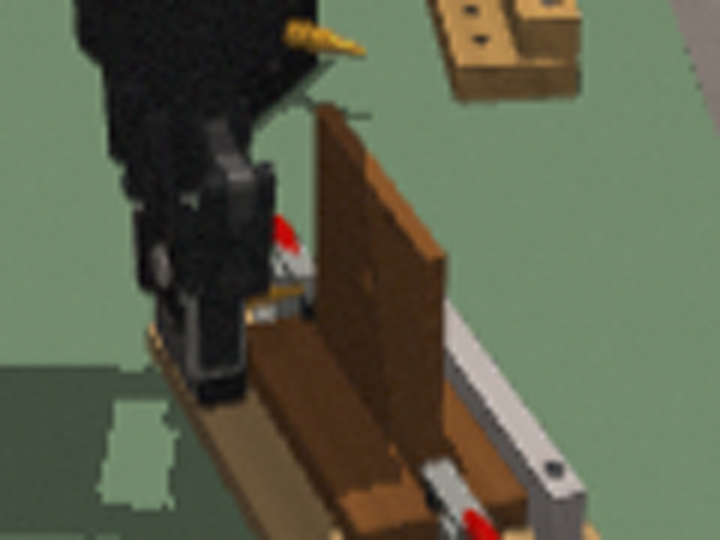

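View pics/w4.png

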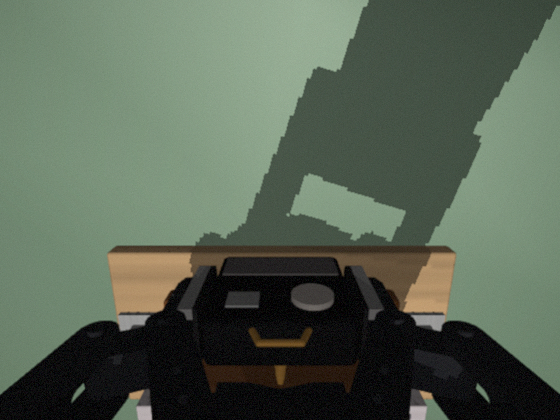

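The side crop shows the hole at about (368,277) and the panel edge-on, with the shaft between the fingers and the panel. The wrist view shows the movement square and centred, with the shaft at column 280 and the hole predicted at column 281. I'll advance slowly.

```bash
python3 -m pendant '[{"wx":0,"wy":0,"wz":0,"dx":-0.005,"dy":0.0006,"dz":0.0012,"hand":-1},{"wx":0,"wy":0,"wz":0,"dx":-0.01,"dy":0.0006,"dz":0.0012,"hand":-1},{"wx":0,"wy":0,"wz":0,"dx":-0.015,"dy":0.0006,"dz":0.0012,"hand":-1},{"wx":0,"wy":0,"wz":0,"dx":-0.02,"dy":0.0006,"dz":0.0012,"hand":-1},{"wx":0,"wy":0,"wz":0,"dx":-0.024,"dy":0.0006,"dz":0.0012,"hand":-1},{"wx":0,"wy":0,"wz":0,"dx":-0.024,"dy":0.0006,"dz":0.0012,"hand":-1},{"wx":0,"wy":0,"wz":0,"dx":-0.024,"dy":0.0006,"dz":0.0012,"hand":-1}]'; python3 - <<'E'
from tgt import *
wash(); print(sensors.state()['contact_force'].round(2))
im,d,c=grab('side')
Rc,p=tool(); e=(Rc*B).as_matrix()[:,0]; w=p+Rc.apply(W)
print('hole',proj(hole,c),'tip',proj(w+.029*e,c),'washer',proj(w,c))
u,v=proj(hole,c)[0].astype(int); cv2.imwrite('pics/s5.png',cv2.resize(im[v-30:v+30,u-40:u+40],None,fx=9,fy=9,interpolation=cv2.INTER_CUBIC)[...,::-1]); print(u-40,v-30)
E
```

```text
time: 8.35
tool_pos: [0.5234, 0.0284, 0.0801]
tool_rot: [-0.001, -0.137, 0.991, 0.001]
contact_force: [-0.4, -0.2, -0.6]
gripper_width: 0.648
washer in hole frame mm [-30.83   0.28  -1.38] yawerr -0.07 pitch z of x -0.08 roll 0.0
[-0.36 -0.2  -0.56]
hole [[281.71864309 197.71342823]] tip [[280.82908135 198.36437535]] washer [[268.96798605 200.63461289]]
241 167
```

View pics/s5.png

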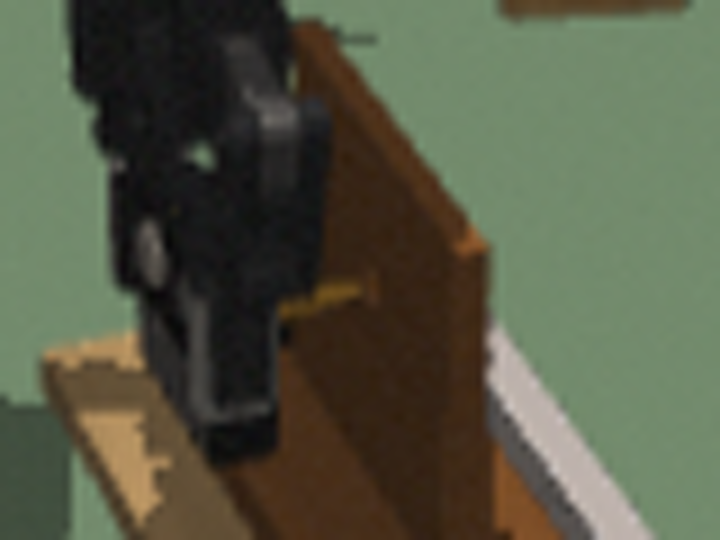

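The tip at (358,290) points straight at the hole at (372,290). Tip entry next.

```bash
python3 -m pendant '[{"wx":0,"wy":0,"wz":0,"dx":-0.002,"dy":0,"dz":-0.0006,"hand":-1},{"wx":0,"wy":0,"wz":0,"dx":-0.004,"dy":0,"dz":-0.0006,"hand":-1},{"wx":0,"wy":0,"wz":0,"dx":-0.006,"dy":0,"dz":-0.0006,"hand":-1},{"wx":0,"wy":0,"wz":0,"dx":-0.008,"dy":0,"dz":-0.0006,"hand":-1},{"wx":0,"wy":0,"wz":0,"dx":-0.008,"dy":0,"dz":-0.0006,"hand":-1}]'; python3 -c "
from tgt import *
wash()"
python3 -m pendant '[{"wx":0,"wy":0,"wz":0,"dx":-0.002,"dy":0,"dz":0,"hand":-1},{"wx":0,"wy":0,"wz":0,"dx":-0.004,"dy":0,"dz":0,"hand":-1},{"wx":0,"wy":0,"wz":0,"dx":-0.006,"dy":0,"dz":0,"hand":-1},{"wx":0,"wy":0,"wz":0,"dx":-0.006,"dy":0,"dz":0,"hand":-1}]'; python3 -c "
from tgt import *
wash()"
```

```text
time: 8.82
tool_pos: [0.5313, 0.0305, 0.081]
tool_rot: [-0.0, -0.136, 0.991, 0.0]
contact_force: [-0.7, 0.2, -0.4]
gripper_width: 0.65
washer in hole frame mm [-22.67   0.21  -0.53] yawerr -0.08 pitch z of x -0.04 roll -0.01
time: 9.15
tool_pos: [0.5371, 0.0321, 0.0809]
tool_rot: [-0.0, -0.136, 0.991, 0.0]
contact_force: [0.2, -0.3, -0.4]
gripper_width: 0.645
washer in hole frame mm [-16.66   0.22  -0.58] yawerr -0.08 pitch z of x -0.05 roll -0.01
```

```bash
python3 -m pendant '[{"wx":0,"wy":0,"wz":0,"dx":-0.002,"dy":0,"dz":-0.0004,"hand":-1},{"wx":0,"wy":0,"wz":0,"dx":-0.004,"dy":0,"dz":-0.0004,"hand":-1},{"wx":0,"wy":0,"wz":0,"dx":-0.006,"dy":0,"dz":-0.0004,"hand":-1},{"wx":0,"wy":0,"wz":0,"dx":-0.006,"dy":0,"dz":-0.0004,"hand":-1}]'; python3 -m pendant '[{"wx":0,"wy":0,"wz":0,"dx":-0.002,"dy":0,"dz":0,"hand":-1},{"wx":0,"wy":0,"wz":0,"dx":-0.004,"dy":0,"dz":0,"hand":-1},{"wx":0,"wy":0,"wz":0,"dx":-0.006,"dy":0,"dz":0,"hand":-1},{"wx":0,"wy":0,"wz":0,"dx":-0.007,"dy":0,"dz":0,"hand":-1},{"wx":0,"wy":0,"wz":0,"dx":-0.007,"dy":0,"dz":0,"hand":-1}]'; python3 -c "
from tgt import *
wash()"
```

```text
time: 9.48
tool_pos: [0.5429, 0.0338, 0.0814]
tool_rot: [-0.0, -0.136, 0.991, 0.0]
contact_force: [-0.6, 0.4, -0.6]
gripper_width: 0.647
time: 9.9
tool_pos: [0.5494, 0.0357, 0.0813]
tool_rot: [-0.001, -0.136, 0.991, 0.001]
contact_force: [-0.5, 0.1, -0.9]
gripper_width: 0.649
washer in hole frame mm [-3.81  0.29 -0.25] yawerr -0.08 pitch z of x -0.06 roll -0.0
```

```bash
python3 -m pendant '[{"wx":0,"wy":0,"wz":0,"dx":-0.001,"dy":0,"dz":0,"hand":-1},{"wx":0,"wy":0,"wz":0,"dx":-0.002,"dy":0,"dz":0,"hand":-1},{"wx":0,"wy":0,"wz":0,"dx":-0.002,"dy":0,"dz":0,"hand":-1}]';for i in 1; do python3 -m pendant '[{"wx":0,"wy":0,"wz":0,"dx":-0.0007,"dy":0,"dz":0,"hand":-1},{"wx":0,"wy":0,"wz":0,"dx":-0.0007,"dy":0,"dz":0,"hand":-1}]'; done
python3 -m pendant '[{"wx":0,"wy":0,"wz":0,"dx":-0.0006,"dy":0,"dz":0,"hand":-1},{"wx":0,"wy":0,"wz":0,"dx":-0.0006,"dy":0,"dz":0,"hand":-1}]'
```

```text
time: 10.15
tool_pos: [0.5512, 0.0362, 0.0813]
tool_rot: [-0.001, -0.136, 0.991, 0.001]
contact_force: [1.0, 0.3, -1.3]
gripper_width: 0.646
time: 10.32
tool_pos: [0.5519, 0.0363, 0.0813]
tool_rot: [-0.001, -0.136, 0.991, 0.001]
contact_force: [-0.1, 0.4, -1.3]
gripper_width: 0.65
time: 10.48
tool_pos: [0.5524, 0.0365, 0.0813]
tool_rot: [-0.001, -0.136, 0.991, 0.001]
contact_force: [-0.6, -0.3, -0.3]
gripper_width: 0.646
```

```bash
python3 -m pendant '[{"wx":0,"wy":0,"wz":0,"dx":-0.0006,"dy":0,"dz":0,"hand":-1},{"wx":0,"wy":0,"wz":0,"dx":-0.0006,"dy":0,"dz":0,"hand":-1}]'; python3 -m pendant '[{"wx":0,"wy":0,"wz":0,"dx":-0.0005,"dy":0,"dz":0,"hand":-1},{"wx":0,"wy":0,"wz":0,"dx":-0.0005,"dy":0,"dz":0,"hand":-1}]'
```

```text
time: 10.65
tool_pos: [0.553, 0.0367, 0.0812]
tool_rot: [-0.001, -0.136, 0.991, 0.001]
contact_force: [0.3, 0.4, 0.4]
gripper_width: 0.647
time: 10.82
tool_pos: [0.5535, 0.0368, 0.0812]
tool_rot: [-0.001, -0.136, 0.991, 0.001]
contact_force: [0.1, -0.1, -0.2]
gripper_width: 0.647
```

```bash
python3 -c "
from tgt import *
wash()"; python3 -m pendant '[{"wx":0,"wy":0,"wz":0,"dx":-0.0005,"dy":0,"dz":0,"hand":-1},{"wx":0,"wy":0,"wz":0,"dx":-0.0005,"dy":0,"dz":0,"hand":-1}]'; python3 -m pendant '[{"wx":0,"wy":0,"wz":0,"dx":-0.0005,"dy":0,"dz":0,"hand":-1},{"wx":0,"wy":0,"wz":0,"dx":-0.0005,"dy":0,"dz":0,"hand":-1}]'
```

```text
washer in hole frame mm [ 0.41  0.29 -0.28] yawerr -0.08 pitch z of x -0.06 roll -0.0
time: 10.98
tool_pos: [0.5535, 0.0368, 0.0811]
tool_rot: [-0.001, -0.136, 0.991, 0.0]
contact_force: [-1.1, -0.1, 0.7]
gripper_width: 0.649
time: 11.15
tool_pos: [0.5535, 0.0368, 0.081]
tool_rot: [-0.002, -0.136, 0.991, 0.0]
contact_force: [-5.2, -1.1, 2.2]
gripper_width: 0.641
```

Contact at about 0.5 mm past nominal, now at about 5 N. Small steps up to 10 N.

```bash
python3 -m pendant '[{"wx":0,"wy":0,"wz":0,"dx":-0.0003,"dy":0,"dz":0,"hand":-1},{"wx":0,"wy":0,"wz":0,"dx":-0.0003,"dy":0,"dz":0,"hand":-1},{"wx":0,"wy":0,"wz":0,"dx":-0.0003,"dy":0,"dz":0,"hand":-1}]'; python3 -c "
from tgt import *
wash()"
```

```text
time: 11.4
tool_pos: [0.5535, 0.0368, 0.0809]
tool_rot: [-0.002, -0.136, 0.991, 0.0]
contact_force: [-5.9, -2.4, 2.4]
gripper_width: 0.648
washer in hole frame mm [ 0.49  0.33 -0.66] yawerr -0.07 pitch z of x -0.25 roll 0.01
```

```bash
python3 -m pendant '[{"wx":0,"wy":0,"wz":0,"dx":-0.0002,"dy":0,"dz":-0.0002,"hand":-1},{"wx":0,"wy":0,"wz":0,"dx":-0.0004,"dy":0,"dz":-0.0002,"hand":-1},{"wx":0,"wy":0,"wz":0,"dx":-0.0004,"dy":0,"dz":-0.0002,"hand":-1},{"wx":0,"wy":0,"wz":0,"dx":-0.0004,"dy":0,"dz":-0.0002,"hand":-1}]'; python3 -c "
from tgt import *
wash()"
```

```text
time: 11.73
tool_pos: [0.5535, 0.0368, 0.081]
tool_rot: [-0.003, -0.136, 0.991, 0.0]
contact_force: [-7.2, -3.4, 3.2]
gripper_width: 0.649
washer in hole frame mm [ 0.5   0.33 -0.64] yawerr -0.07 pitch z of x -0.31 roll 0.01
```

```bash
python3 -m pendant '[{"wx":0,"wy":0,"wz":0,"dx":-0.0002,"dy":0,"dz":-0.0002,"hand":-1},{"wx":0,"wy":0,"wz":0,"dx":-0.0003,"dy":0,"dz":-0.0003,"hand":-1},{"wx":0,"wy":0,"wz":0,"dx":-0.0003,"dy":0,"dz":-0.0003,"hand":-1},{"wx":0,"wy":0,"wz":0,"dx":-0.0003,"dy":0,"dz":-0.0003,"hand":-1},{"wx":0,"wy":0,"wz":0,"dx":-0.0003,"dy":0,"dz":-0.0003,"hand":-1},{"wx":0,"wy":0,"wz":0,"dx":-0.0003,"dy":0,"dz":-0.0003,"hand":-1}]'; python3 - <<'E'
from tgt import *
wash(); grab('side'); print(sensors.state()['contact_force'].round(2)); im,d,c=grab('wrist'); print(sensors.state()['contact_force'].round(2))
np.savez('pics/w6.npz',P=cloud(d,c))
cal=cams.calibration('wrist'); H=np.array(cal['hand_eye']); T=c['T']; Rt_=T[:3,:3]@np.linalg.inv(H[:3,:3]); L=(cloud(d,c)-(T[:3,3]-Rt_@H[:3,3]))@Rt_
from fit import plane
l=L[255:320,215:365].reshape(-1,3); l=l[(abs(l[:,1])<.026)&(l[:,2]>-.037)&(l[:,2]<.012)&(l[:,0]<.012)&(l[:,0]>-.005)]
cb,nb,s,k=plane(l); nb*=np.sign(nb[0]); print('back in tool',cb.round(4),nb.round(4),k,'world',(Rt_@nb).round(4))
E
```

```text
time: 12.23
tool_pos: [0.5535, 0.0369, 0.081]
tool_rot: [-0.003, -0.136, 0.991, 0.0]
contact_force: [-6.8, -3.0, 2.5]
gripper_width: 0.65
washer in hole frame mm [ 0.51  0.33 -0.62] yawerr -0.07 pitch z of x -0.35 roll 0.01
[-7.24 -2.92  1.79]
[-7.26 -1.94  1.94]
back in tool [ 0.0064 -0.0011 -0.0156] [ 0.9997  0.0036 -0.0227] 5812 world [-0.9633 -0.2669  0.0289]
```

```bash
python3 -m pendant '[{"wx":0,"wy":0,"wz":0,"dx":-0.0003,"dy":0,"dz":0,"hand":-1},{"wx":0,"wy":0,"wz":0,"dx":-0.0006,"dy":0,"dz":0,"hand":-1},{"wx":0,"wy":0,"wz":0,"dx":-0.0006,"dy":0,"dz":0,"hand":-1},{"wx":0,"wy":0,"wz":0,"dx":-0.0006,"dy":0,"dz":0,"hand":-1}]'; python3 -c "
from tgt import *
wash()"
```

```text
time: 12.67
tool_pos: [0.5535, 0.0368, 0.081]
tool_rot: [-0.004, -0.137, 0.991, 0.0]
contact_force: [-9.4, -2.5, 4.7]
gripper_width: 0.648
washer in hole frame mm [ 0.49  0.34 -0.66] yawerr -0.07 pitch z of x -0.45 roll 0.02
```

About 10 N normal. Now holding it for more than three seconds.

```bash
Z='{"wx":0,"wy":0,"wz":0,"dx":0,"dy":0,"dz":0,"hand":-1}'; :
python3 -m pendant '[{"wx":0,"wy":0,"wz":0,"dx":0,"dy":0,"dz":0,"hand":-1},{"wx":0,"wy":0,"wz":0,"dx":0,"dy":0,"dz":0,"hand":-1},{"wx":0,"wy":0,"wz":0,"dx":0,"dy":0,"dz":0,"hand":-1},{"wx":0,"wy":0,"wz":0,"dx":0,"dy":0,"dz":0,"hand":-1},{"wx":0,"wy":0,"wz":0,"dx":0,"dy":0,"dz":0,"hand":-1},{"wx":0,"wy":0,"wz":0,"dx":0,"dy":0,"dz":0,"hand":-1},{"wx":0,"wy":0,"wz":0,"dx":0,"dy":0,"dz":0,"hand":-1},{"wx":0,"wy":0,"wz":0,"dx":0,"dy":0,"dz":0,"hand":-1},{"wx":0,"wy":0,"wz":0,"dx":0,"dy":0,"dz":0,"hand":-1},{"wx":0,"wy":0,"wz":0,"dx":0,"dy":0,"dz":0,"hand":-1}]'
python3 - <<'E'
from tgt import *
F=[]
for i in range(10):
    im,d,c=grab('side'); F.append(sensors.state()['contact_force'])
F=np.array(F); print('normal mean',(-F@h).mean(),(-F@h).std(),'z',F[:,2].mean(),'lat',(F@yc).mean(), (-F@h).round(1)); wash()
u,v=proj(hole,c)[0].astype(int); cv2.imwrite('pics/s7.png',cv2.resize(im[v-30:v+30,u-40:u+40],None,fx=9,fy=9,interpolation=cv2.INTER_CUBIC)[...,::-1])
E
```

```text
time: 13.5
tool_pos: [0.5535, 0.0368, 0.081]
tool_rot: [-0.004, -0.137, 0.991, 0.0]
contact_force: [-9.8, -3.9, 4.1]
gripper_width: 0.647
normal mean 10.347099394423868 0.39251784513304233 z 3.937999496045987 lat -0.6266062367704949 [10.7 10.  10.8 10.  10.9 10.3 10.7 10.1 10.2  9.7]
washer in hole frame mm [ 0.53  0.31 -0.62] yawerr -0.07 pitch z of x -0.45 roll 0.02
```

View pics/s7.png

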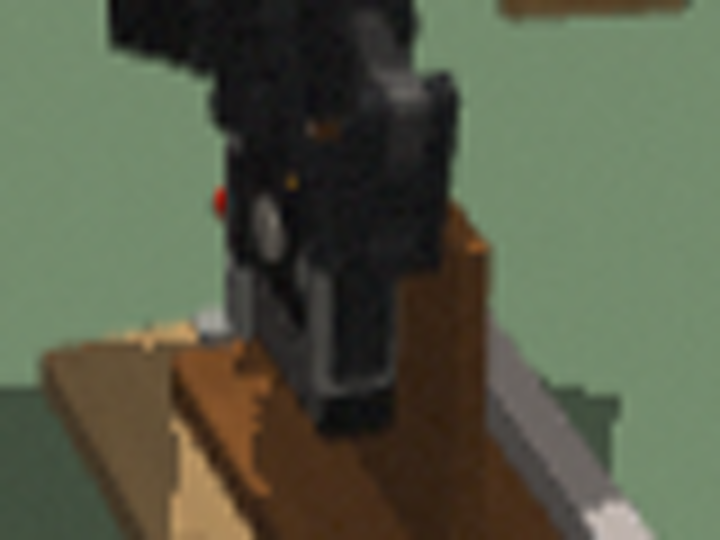

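Holding at 10.3 N. I want to be sure that this force goes through the washer and not through a finger or the gripper's body touching the panel, so I'm checking the side depth.

```bash
python3 - <<'E'
from tgt import *
im,d,c=grab('side'); P=cloud(d,c); X=(P-hole)@h; Y=(P-hole)@yc; Z=P[...,2]; I=im.max(2)
# panel calibration in the side view
br=(im[...,0].astype(int)>im[...,2]+20)&(abs(X)<.02)&(abs(Y)<.062)&(Z>.06)&(Z<.125); print('panel X side view',br.sum(),np.percentile(X[br],[5,50,95]).round(4))
tp=(im[...,0].astype(int)>im[...,2]+20)&(abs(X-.004)<.008)&(abs(Y)<.06)&(Z>.13)&(Z<.145); print('panel top Z',np.median(Z[tp]),tp.sum())
k=(I<75)&(abs(Y)<.08)&(X>-.06)&(X<.06)&(Z>.06)&(Z<.25)&~br
for z in np.arange(.07,.2,.01):
    m=k&(Z>=z)&(Z<z+.01); 
    if m.sum()>3: print(round(z,3),m.sum(),'Xmax',np.percentile(X[m],[90,98]).round(4),'Y',np.median(Y[m]).round(3))
print(sensors.state()['ft_torque'].round(3),sensors.state()['contact_force'].round(2))
E
```

```text
panel X side view 202 [-0.0015  0.      0.007 ]
panel top Z 0.1361465477311543 19
0.07 56 Xmax [-0.0049  0.0006] Y -0.026
0.08 48 Xmax [-0.0049  0.0037] Y -0.006
0.09 66 Xmax [-0.0115  0.0029] Y -0.033
0.1 68 Xmax [-0.0128  0.0003] Y -0.031
0.11 81 Xmax [-0.0107  0.0034] Y -0.03
0.12 56 Xmax [0.0015 0.0045] Y 0.012
0.13 105 Xmax [-0.0009  0.0029] Y -0.053
0.14 74 Xmax [-0.0086 -0.0059] Y -0.051
0.15 107 Xmax [-0.0109 -0.0052] Y -0.032
0.16 102 Xmax [-0.0129 -0.0062] Y -0.029
0.17 106 Xmax [-0.0075  0.0013] Y -0.034
0.18 167 Xmax [-0.0095 -0.0048] Y -0.041
0.19 65 Xmax [-0.0111 -0.0077] Y -0.037
[-0.538  1.492 -0.061] [-9.96 -3.83  4.66]
```

The fingers stay 5–6 mm behind the panel, so the washer carries the push. Completing the hold.

```bash
python3 -m pendant '[{"wx":0,"wy":0,"wz":0,"dx":0,"dy":0,"dz":0,"hand":-1},{"wx":0,"wy":0,"wz":0,"dx":0,"dy":0,"dz":0,"hand":-1},{"wx":0,"wy":0,"wz":0,"dx":0,"dy":0,"dz":0,"hand":-1},{"wx":0,"wy":0,"wz":0,"dx":0,"dy":0,"dz":0,"hand":-1},{"wx":0,"wy":0,"wz":0,"dx":0,"dy":0,"dz":0,"hand":-1},{"wx":0,"wy":0,"wz":0,"dx":0,"dy":0,"dz":0,"hand":-1},{"wx":0,"wy":0,"wz":0,"dx":0,"dy":0,"dz":0,"hand":-1},{"wx":0,"wy":0,"wz":0,"dx":0,"dy":0,"dz":0,"hand":-1},{"wx":0,"wy":0,"wz":0,"dx":0,"dy":0,"dz":0,"hand":-1},{"wx":0,"wy":0,"wz":0,"dx":0,"dy":0,"dz":0,"hand":-1},{"wx":0,"wy":0,"wz":0,"dx":0,"dy":0,"dz":0,"hand":-1},{"wx":0,"wy":0,"wz":0,"dx":0,"dy":0,"dz":0,"hand":-1},{"wx":0,"wy":0,"wz":0,"dx":0,"dy":0,"dz":0,"hand":-1},{"wx":0,"wy":0,"wz":0,"dx":0,"dy":0,"dz":0,"hand":-1},{"wx":0,"wy":0,"wz":0,"dx":0,"dy":0,"dz":0,"hand":-1},{"wx":0,"wy":0,"wz":0,"dx":0,"dy":0,"dz":0,"hand":-1},{"wx":0,"wy":0,"wz":0,"dx":0,"dy":0,"dz":0,"hand":-1},{"wx":0,"wy":0,"wz":0,"dx":0,"dy":0,"dz":0,"hand":-1},{"wx":0,"wy":0,"wz":0,"dx":0,"dy":0,"dz":0,"hand":-1},{"wx":0,"wy":0,"wz":0,"dx":0,"dy":0,"dz":0,"hand":-1}]'
python3 -m pendant '[{"wx":0,"wy":0,"wz":0,"dx":0,"dy":0,"dz":0,"hand":-1},{"wx":0,"wy":0,"wz":0,"dx":0,"dy":0,"dz":0,"hand":-1},{"wx":0,"wy":0,"wz":0,"dx":0,"dy":0,"dz":0,"hand":-1},{"wx":0,"wy":0,"wz":0,"dx":0,"dy":0,"dz":0,"hand":-1},{"wx":0,"wy":0,"wz":0,"dx":0,"dy":0,"dz":0,"hand":-1},{"wx":0,"wy":0,"wz":0,"dx":0,"dy":0,"dz":0,"hand":-1},{"wx":0,"wy":0,"wz":0,"dx":0,"dy":0,"dz":0,"hand":-1},{"wx":0,"wy":0,"wz":0,"dx":0,"dy":0,"dz":0,"hand":-1},{"wx":0,"wy":0,"wz":0,"dx":0,"dy":0,"dz":0,"hand":-1},{"wx":0,"wy":0,"wz":0,"dx":0,"dy":0,"dz":0,"hand":-1},{"wx":0,"wy":0,"wz":0,"dx":0,"dy":0,"dz":0,"hand":-1},{"wx":0,"wy":0,"wz":0,"dx":0,"dy":0,"dz":0,"hand":-1},{"wx":0,"wy":0,"wz":0,"dx":0,"dy":0,"dz":0,"hand":-1},{"wx":0,"wy":0,"wz":0,"dx":0,"dy":0,"dz":0,"hand":-1},{"wx":0,"wy":0,"wz":0,"dx":0,"dy":0,"dz":0,"hand":-1},{"wx":0,"wy":0,"wz":0,"dx":0,"dy":0,"dz":0,"hand":-1},{"wx":0,"wy":0,"wz":0,"dx":0,"dy":0,"dz":0,"hand":-1},{"wx":0,"wy":0,"wz":0,"dx":0,"dy":0,"dz":0,"hand":-1}]'
python3 - <<'E'
from tgt import *
wash(); F=[]
for i in range(5): grab('wrist'); F.append(-sensors.state()['contact_force']@h)
print(np.round(F,1)); 
if 6<np.mean(F)<14: print(job.job_done())
E
```

```text
time: 15.72
tool_pos: [0.5535, 0.0368, 0.081]
tool_rot: [-0.004, -0.137, 0.991, 0.0]
contact_force: [-10.0, -2.9, 3.9]
gripper_width: 0.649
time: 17.22
tool_pos: [0.5535, 0.0368, 0.081]
tool_rot: [-0.004, -0.136, 0.991, 0.0]
contact_force: [-10.2, -3.0, 3.6]
gripper_width: 0.648
washer in hole frame mm [ 0.5   0.32 -0.65] yawerr -0.07 pitch z of x -0.45 roll 0.02
[10.6  9.6  9.3 10.8 10.4]
the job is handed in; nothing more can be done
None
```

The new 56 mm movement is through the hole with its hanger up. The arm is still holding it and pressing it against the panel at about 10 N. I handed the job in at about 17.5 s of the 64 s allowed.

**Which movement:** I took the middle one of the three black movements. The other two measured about 76 mm wide and 79 mm high, and one of them pointed back toward the robot.

**Last checks:**
- **Push:** it read 9.3 to 10.8 N along the hole axis, held for about 4.8 s before handing in.
- **Position:** the washer is within about 1 mm of the hole centre. It touched the panel within 0.5 mm of where I expected.
- **Squareness:** the tool was square within 0.5 degrees, and it still grips 55 mm wide. I didn't measure the box square that closely (see below).
- **Clearance:** depth readings put the gripper's front 5 to 6 mm behind the panel's back, measured above its top edge. Lower down, dark panel pixels mixed into the readings, so finger clearance there is inferred from gripper geometry.

**What disagreed or was not checked:**
- The wrist camera's fits of the box's back and top were about 2.5 degrees out of square with each other, so the box's own tilt is only known to about 1.5 degrees.
- The box's back appeared about 1 mm farther back in the gripper once pressed, which could be a small slip or camera error.
- There was also a steady upward force of about 4 N, which I put down to friction at the washer.
- I did not re-measure the old movement, oil bottle, tool block or dish at the end. The arm's path stayed away from them.

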